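# Connect a carbon cartridge to the column stand's quick coupler

### The arm

A 6-joint arm with a two-finger parallel gripper is mounted at the origin on the work surface. World frame = base frame: x ahead of the robot, y to its left, z up, the work surface at z = 0. Lengths are in m, angles in rad, forces in N, time in s.
With the tool pointing down it reaches from about 0.35 to 0.775 m from the base axis. Payload 7.3 kg.
Tool frame: the origin (TCP) lies at the very end of the fingers, on their centre line; the grasp point (between the pads) lies 19 mm behind it; z points along the fingers, y is the line along which they close (so a half turn about z gives the same grasp; the last joint's range is limited). The gripper opens to 92 mm and grips with 3 to 60 N. Pads are 19 mm wide; open, the fingers measure 130 mm over their backs; the gripper's body (75 mm by 190 mm) begins 47 mm behind the grasp point.
Start: joints at [-1.473, 0.342, 1.524, -0, 1.275, -0.146], TCP at [0.127, -0.509, 0.227] pointing down, gripper open.
Joint ranges: [-2.53, 2.53], [-0.77, 2.02], [0.04, 2.7], [-1, 4.14], [0.28, 2.66], [-3.11, 3.11]. Speed limits (rad/s): [2.57, 2.57, 3.14, 3.14, 3.14, 3.14].

### API

Orientations are given as [roll, pitch, yaw] about the fixed x, y, z axes, in that order (R = Rz(yaw) Ry(pitch) Rx(roll)).
In Python, from cell import * gives the robot as it stands.
- The arm moves only by the tool step_arm, never from a script. Its argument "commands" is a list of rows, each a list of 7 numbers: the opening, from 0 (shut) to 1 (fully open), then the shift along the world's x, y, z in cm, then the turn, a rotation vector about the world's x, y, z in rad. A call has 1 to 5 rows; each row is the pose to reach, as a shift and turn from the pose commanded when the call began; what a row does not reach only later rows make up. A row lasts 1/12 s, in which the tool goes at most 41.7 mm and 7.16 degrees, less where a joint would pass 70% of its speed; a pose out of reach is approached as far as the arm can. A call with a gripper value outside its range is refused whole. The fingers move at their own pace and stop on an object; "grip_force" is the grip in N (left out, the last holds). Time passes only in rows, so rows that repeat a pose let the fingers close. It gives the time, the measured TCP pose, the force, the opening and the grip force at its end, in the units of the state.
- observe(): the state, without advancing time (a new reading comes with each control period).
- read_camera(name): name is "scene" or "top" or "wrist"; returns the picture (480x640x3 uint8, red, green, blue); there is no depth.
- camera_model(name): a dict with "vfov" (degrees; the focal length in pixels is half the picture's height over the tangent of half this angle, whatever the lens; pixels are square), "cx", "cy" (the principal point, pixels), "k1" (the pictures are not rectified: a ray, as slopes to the right and down, at radius r is drawn at 1 + k1 r^2 times it, then the intrinsics apply), "world_to_cam" (4x4, takes a point from world to camera coordinates). Camera axes: x right, y up, looking along -z (the intrinsics and any distortion apply to the point x, -y, -z); pixel columns grow to the right and rows downward; lengths in m; the calibration is good to about 2 mm. A picture is of the moment at which its call begins: read the wrist's pose just before it. camera_model takes no time and is no camera call; for the wrist camera it gives the pose at the moment of the call.
- hand_in(): hands the job in; it is judged then, once.
The state is a dict: "time": time; "qpos": joint angles; "qvel": joint speeds; "joint_efforts": joint torques, N m; "tool_pos": TCP position; "tool_rot": TCP orientation; "contact_force": force on the tool from outside, world axes, zero at the start; "torque": the same for the moment, N m; "opening": finger opening in m; "grip_force": force on a finger pad.
Only numpy, scipy, OpenCV 4.12 (cv2) and the standard library are available. Lean on these libraries where they do the work, as an engineer would, in place of code of your own. Each camera call takes 0.05 s, during which the arm holds its last target. There are 200 camera calls.

### The job

Pull back the sleeve of the upright quick coupler on the column stand to free its blanking plug, and put that plug in the glass dish. Then push the plug of the longer of the two cartridges home in the coupler, firmly but without ramming it, so that the sleeve springs fully forward and locks it. Leave the cartridge standing upright in the coupler and the other things where they are.

Things in the scene. Friction and masses are not known exactly. Their poses are not given: they have to be found in the camera images.
- stand: Column stand, fixed to the bench: steel base plate, aluminium block and, screwed upright into the block, a brass quick coupler. Origin on the coupler's axis at bench level. Its x axis runs from the coupler along a low inlet pipe to a pressure gauge (82 mm off the axis, 42 mm wide, top at 71 mm), so fingers have free room on the coupler's +y and -y sides.
- coupler_mouth (a point): Centre of the coupler's round mouth, in the plane of its rim, 100 mm above the bench; z up along the coupler's axis. Outside 30 mm across; bore 21.4 mm with a 2 mm bevelled lead-in. A spring valve in the bore, 9 mm below the rim when the coupler is open, is pushed down by the plug. At the start the blanking plug is locked in the coupler. More than 25 N from a plug damages it.
- sleeve_grip (a point): Middle of the knurled part, 40 mm across and 16 mm high, of the steel sleeve round the coupler; on the axis, 13 mm below the rim while the sleeve is forward, and moves with it. Just below the knurling (8 to 15 mm under this point) is a flange 50 mm across, which fingers can push on from above. The sleeve is pulled back straight down.
- sleeve (a joint): Travel of the sleeve in m. 0: fully forward (up), as its spring holds it with a plug locked in; stop at 0.008. Pulling it back straight down takes 3 N rising to 5 N; from about 0.0065 on the plug is free and pops up. Let go, the sleeve of the open coupler creeps to about 0.0045 and stays there by itself. It snaps forward to 0 only when a plug has been pushed home, which locks that plug.
- blank_mid (a point): Middle of the head of the steel blanking plug (70 g), z along its axis towards its top. Head 18 mm high: a knurled knob 26 mm across, 14 mm high, on a shoulder 29 mm across, 4 mm thick whose underside is 9 mm below this point; below it a stem 20 mm thick, 20 mm long. Locked, the shoulder is 1 mm above the coupler's rim; freed, it pops up to 11 mm and can be lifted straight out.
- cartridge_mid (a point): Middle of the longer cartridge (160 to 260 g), z up along its axis. Clear tube of black carbon, 36 mm across, between white caps 42 mm across, 12 mm thick; 80 mm long over the caps, with a 5 mm nipple on top. Below the lower cap is a steel plug: hexagon shoulder 29 mm across, then a stem as on the blanking plug. It hangs upright in one of the rack's two holes.
- cartridge_cap (a point): Centre of the underside of the longer cartridge's lower cap. Its plug is screwed in more or less far, so the shoulder's underside is 7 to 17 mm, and the nose 27 to 37 mm, below here: this differs each time and does not show in the rack. From the valve on it is pushed down against 5 to 10 N; the sleeve snaps when the shoulder is about 2 mm off the rim, and on the rim the plug stops dead.
- rack: White plastic rack fixed to the bench: a block 66 mm (x) by 150 mm (y), 42 mm high; origin at the centre of its underside. Two holes 34 mm across go through it, 35 mm to either side of the centre along its y axis. A cartridge stands in each, lower cap on the block's top, either one in either hole.
- short_cartridge: The shorter cartridge, not to be used: same caps, tube and plug, but 46 mm long over the caps; origin at the underside of its lower cap, z up. Stands in the rack's other hole.
- dish: Round glass dish for small parts, 100 mm across outside and 20 mm high, wall 3 mm, floor 4 mm thick; loose, origin at the centre of its underside.
- jar: Glass jar of carbon with a grey lid, 66 mm across and 70 mm high, standing beyond the work; origin at the centre of its underside.
- vial: Small glass vial with a white cap, 24 mm across and 50 mm high, standing beyond the work; origin at the centre of its underside.

How it is judged:
By the outcome, as a careful person would: the job done as asked, in the order asked, and still so for the second after the job is handed in, with the robot touching nothing.
It also fails if it takes over 72 s, if anything falls off the work surface, if the arm or the gripper's body presses on something with over 40 N, if the wrist force passes 120 N, or if a joint passes its speed limit or range.

## Working session

There is one attempt and no reset: what is moved stays moved. The work goes in short steps, Python scripts to look and compute and a tool call to move; the robot and the scene stay as the last step left them, time stands still between calls to the robot, and variables do not carry over. Pictures are saved under pics/ and viewed, at most 10 in all, crops included, and the job is handed in when it is done.

Besides the shell and the picture viewer there is one more tool, called after "Call:" by a JSON object that holds its "api" and its "payload". step_arm: Moves the arm, as the interface text tells. Its arguments: {"type":"object","properties":{"commands":{"type":"array"},"grip_force":{"type":"number"}},"required":["commands"]}

```bash
mkdir -p pics; ls
cat > h.py <<'E'
from cell import *
import numpy as np, cv2
def pix2ray(m,u,v):
    f=240/np.tan(np.radians(m["vfov"])/2)
    d=np.array([(u-m["cx"])/f,(v-m["cy"])/f]); s=d.copy()
    for _ in range(30): s=d/(1+m["k1"]*(s@s))
    W=np.linalg.inv(np.array(m["world_to_cam"]))
    return W[:3,3],W[:3,:3]@np.array([s[0],-s[1],-1])
def onplane(m,u,v,z):
    o,r=pix2ray(m,u,v); return o+r*(z-o[2])/r[2]
def proj(m,p):
    f=240/np.tan(np.radians(m["vfov"])/2)
    c=(np.array(m["world_to_cam"])@np.r_[p,1])[:3]; s=np.array([c[0],-c[1]])/-c[2]
    s=s*(1+m["k1"]*(s@s)); return s*f+[m["cx"],m["cy"]]
def save(n,name):
    im=read_camera(n); cv2.imwrite("pics/"+name,im[:,:,::-1]); return im
E
python3 - <<'E'
from h import *
for n in("scene","top","wrist"):
    m=camera_model(n); print(n,m["vfov"],m["cx"],m["cy"],m["k1"],np.linalg.inv(m["world_to_cam"]).round(3).tolist())
    save(n,n+"0.png")
s=observe(); print(s)
E
```

```text
pics
scene 52.80951193020479 327.25851419515124 245.64172462163145 -0.022484197461747093 [[0.617, -0.508, 0.601, 1.046], [0.787, 0.401, -0.469, -0.343], [-0.003, 0.762, 0.647, 0.591], [0.0, 0.0, 0.0, 1.0]]
top 43.73815235087505 322.12010281792755 230.97341337370835 -0.07722183053142863 [[-0.008, 0.997, -0.074, 0.515], [-1.0, -0.009, -0.008, -0.003], [-0.009, 0.074, 0.997, 1.092], [0.0, 0.0, 0.0, 1.0]]
wrist 71.29314279489793 318.13966253964895 241.17512862998936 -0.05888861966489283 [[0.242, 0.924, 0.295, 0.207], [-0.97, 0.231, 0.072, -0.489], [-0.002, -0.304, 0.953, 0.383], [0.0, 0.0, 0.0, 1.0]]
{'time': 0.15, 'qpos': array([-1.47298654e+00,  3.42557841e-01,  1.52477625e+00, -9.26291247e-06,
        1.27543741e+00, -1.45983259e-01]), 'qvel': array([-0.00064442, -0.00136202, -0.00372489, -0.00221373,  0.00046243,
        0.00047937]), 'joint_efforts': array([ 1.93290357e-04, -4.31470978e+01, -2.44354159e+01,  7.16369483e-02,
        5.36428252e-02, -7.82478901e-05]), 'tool_pos': array([ 0.12672422, -0.50915889,  0.22621459]), 'tool_rot': array([-3.14042506e+00, -1.62716766e-04,  2.43795650e-01]), 'contact_force': array([-0.21189247,  0.3602854 , -0.39699366]), 'torque': array([ 0.0145622 , -0.03472373, -0.01274513]), 'grip_force': 0.0, 'opening': 0.09218934758477199}
```

View pics/top0.png

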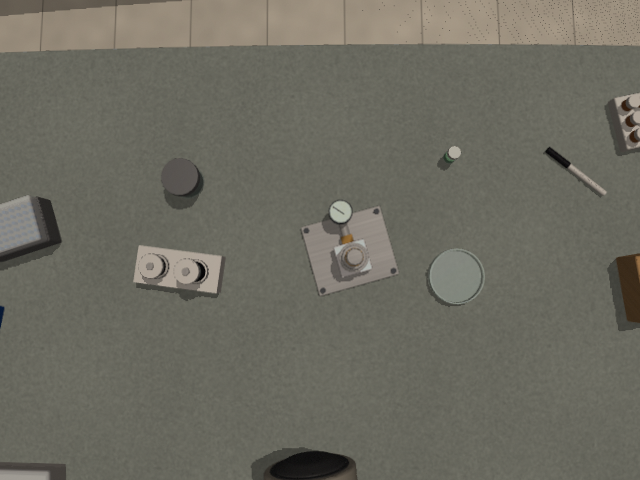

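View pics/scene0.png

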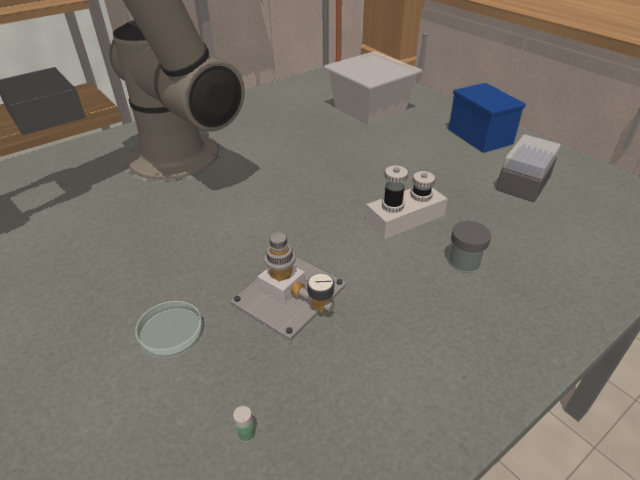

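The top view shows the blank plug's head at (355,257), the gauge at (341,212), the dish at (457,277), and cartridges at (151,266) and (187,271). The scene view shows the taller cartridge at (395,190). It is the one nearer the coupler, so it is the (187,271) one in the top view.

Run:
```python
from h import *
im=cv2.imread("pics/top0.png"); m=camera_model("top")
for n,u,v,z in(("blank",355,257,.119),("gauge",341,212,.071),("dish",457,277,.02),("long",187,271,.122),("short",151,266,.088)):
    print(n,onplane(m,u,v,z).round(4))
rows=[]
for(u,v) in((355,257),(341,212),(187,271),(457,277)):
    c=im[max(v-37,0):v+38,u-50:u+50]; rows.append(cv2.resize(c,(400,300),interpolation=cv2.INTER_CUBIC))
cv2.imwrite("pics/crops.png",np.vstack([np.hstack(rows[:2]),np.hstack(rows[2:])]))
```

```text
blank [ 0.5443 -0.0486  0.119 ]
gauge [ 0.6231 -0.0278  0.071 ]
dish [ 0.5097 -0.2358  0.02  ]
long [0.5235 0.2251 0.122 ]
short [0.5326 0.2948 0.088 ]
```

View pics/crops.png

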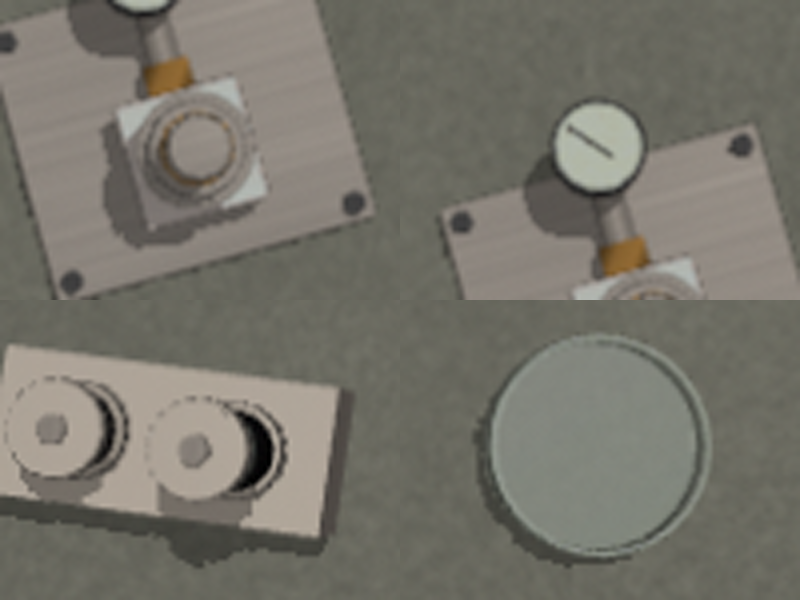

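The blank plug's axis is at about (0.544,-0.049) and the stand's yaw is about 0.26. Next I move above it.

Call:
{"api": "step_arm", "payload": {"commands": [[1,2.1,2.3,0,0,0,0],[1,4.2,4.6,0,0,0,0],[1,6.2,6.9,0,0,0,0],[1,8.3,9.2,0,0,0,0],[1,10.4,11.5,0,0,0,0]]}}

```text
time: 0.57
tool_pos: [0.2314, -0.3932, 0.2265]
tool_rot: [-3.141, 0.0, 0.243]
contact_force: [0.6, -0.1, -0.3]
opening: 0.0923
grip_force: 0.0
```

Call:
{"api": "step_arm", "payload": {"commands": [[1,2.1,2.3,0,0,0,0],[1,4.2,4.6,0,0,0,0],[1,6.2,6.9,0,0,0,0],[1,8.3,9.2,0,0,0,0],[1,10.4,11.5,0,0,0,0]]}}

```text
time: 0.98
tool_pos: [0.3354, -0.2781, 0.2267]
tool_rot: [-3.142, 0.0, 0.244]
contact_force: [-0.1, -0.7, -0.0]
opening: 0.0917
grip_force: 0.0
```

Call:
{"api": "step_arm", "payload": {"commands": [[1,2.1,2.3,0,0,0,0],[1,4.2,4.6,0,0,0,0],[1,6.2,6.9,0,0,0,0],[1,8.3,9.2,0,0,0,0],[1,10.4,11.5,0,0,0,0]]}}

```text
time: 1.4
tool_pos: [0.4394, -0.163, 0.2266]
tool_rot: [-3.141, 0.0, 0.244]
contact_force: [0.1, -0.1, 1.3]
opening: 0.0917
grip_force: 0.0
```

Call:
{"api": "step_arm", "payload": {"commands": [[1,2.1,2.3,0,0,0,0],[1,4.2,4.6,0,0,0,0],[1,6.2,6.9,0,0,0,0],[1,8.3,9.2,0,0,0,0.014],[1,10.5,11.5,0,0,0,0.014]]}}

```text
time: 1.82
tool_pos: [0.5443, -0.0481, 0.2265]
tool_rot: [-3.141, 0.001, 0.259]
contact_force: [0.2, -0.9, 0.1]
opening: 0.0918
grip_force: 0.0
```

Run:
```python
from h import *
m=camera_model("wrist"); save("wrist","w1.png"); s=observe()
for k in("tool_pos","tool_rot","contact_force"): print(s[k].round(4))
print(np.array(m["world_to_cam"]).tolist())
print(proj(m,[.544,-.0487,.119]),proj(m,[.544,-.0487,.1]))
```

```text
[ 0.5475 -0.0444  0.2263]
[-3.1398e+00 -2.8000e-03  2.6030e-01]
[-0.2419  2.049   1.0223]
[[0.2566108829383876, -0.9665145878698489, -0.0006373322189973162, -0.18542735723913642], [0.9205682450075192, 0.24461285852882755, -0.3044973821334625, -0.45185526939160026], [0.2944570614560928, 0.07755063427936627, 0.952512959534678, -0.5470641127765967], [0.0, 0.0, 0.0, 1.0]]
[319.54241829 240.22656203] [319.47015974 233.73077212]
```

View pics/w1.png

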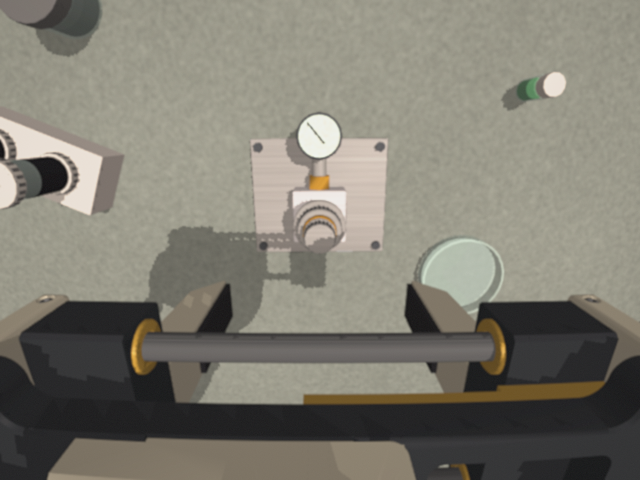

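The wrist view shows the blank plug's head at about (320,237), centred between the fingers, and the base plate square to the image. The arm was still settling, so I let it stop and measure again.

Call:
{"api": "step_arm", "payload": {"commands": [[1,0,0,0,0,0,0],[1,0,0,0,0,0,0],[1,0,0,0,0,0,0]]}}

```text
time: 2.12
tool_pos: [0.543, -0.0501, 0.2265]
tool_rot: [-3.142, 0.001, 0.257]
contact_force: [0.8, -0.3, -0.8]
opening: 0.0915
grip_force: 0.0
```

Run:
```python
from h import *
m=camera_model("wrist"); im=save("wrist","w2.png"); s=observe()
for k in("tool_pos","tool_rot","contact_force"): print(s[k].round(4))
print(proj(m,[.544,-.0487,.119]),proj(m,[.544,-.0487,.1]))
c=im[170:270,255:385][:,:,::-1]
g=cv2.medianBlur(cv2.cvtColor(cv2.resize(c,None,fx=4,fy=4,interpolation=cv2.INTER_CUBIC),cv2.COLOR_BGR2GRAY),5)
h=cv2.HoughCircles(g,cv2.HOUGH_GRADIENT,1,20,param1=80,param2=20,minRadius=50,maxRadius=110)
if h is not None: print((h[0][:6]/4+[255,170,0]).round(1).tolist())
cv2.imwrite("pics/w2c.png",cv2.resize(c,None,fx=5,fy=5,interpolation=cv2.INTER_CUBIC))
```

```text
[ 0.543  -0.0503  0.2267]
[3.1415e+00 7.0000e-04 2.5670e-01]
[-1.1405 -0.8308  0.0223]
[317.53646406 238.13214572] [317.5849347  231.74438887]
[[317.9, 223.6, 26.0], [317.9, 228.6, 21.5], [317.4, 235.9, 16.7], [323.6, 224.6, 16.5], [313.6, 220.9, 15.4], [316.1, 240.9, 19.0]]
```

View pics/w2c.png

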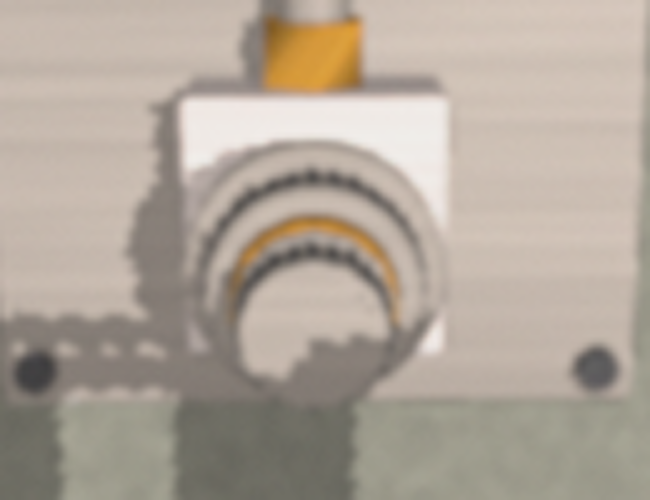

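Call:
{"api": "step_arm", "payload": {"commands": [[0.75,0.1,0,-3,0,0,0],[0.75,0.15,0.1,-6,0,0,0],[0.75,0.15,0.1,-9,0,0,0],[0.75,0.15,0.1,-10.5,0,0,0],[0.75,0.15,0.1,-10.5,0,0,0]]}}

```text
time: 2.58
tool_pos: [0.5424, -0.0491, 0.1184]
tool_rot: [-3.138, 0.006, 0.256]
contact_force: [-1.0, 0.1, 0.4]
opening: 0.0698
grip_force: 0.0
```

Call:
{"api": "step_arm", "payload": {"commands": [[0.65,0,0,-1,0,0,0],[0.6,0,0,-2,0,0,0],[0.6,0,0,-3,0,0,0],[0.6,0,0,-3.9,0,0,0],[0.6,0,0,-3.9,0,0,0]]}}

```text
time: 3.0
tool_pos: [0.5443, -0.0484, 0.0811]
tool_rot: [-3.14, 0.002, 0.258]
contact_force: [-0.8, -0.5, -0.5]
opening: 0.0551
grip_force: 0.0
```

Call:
{"api": "step_arm", "payload": {"commands": [[0.6,0,0,0,0,0,0],[0.6,0,0,0,0,0,0],[0.6,0,0,0,0,0,0]]}}

```text
time: 3.25
tool_pos: [0.5457, -0.0485, 0.0833]
tool_rot: [3.141, -0.001, 0.258]
contact_force: [0.9, 0.3, 0.0]
opening: 0.055
grip_force: 0.0
```

Call:
{"api": "step_arm", "payload": {"commands": [[0.3,0,0,0,0,0,0],[0.3,0,0,0,0,0,0],[0.3,0,0,0,0,0,0],[0.3,0,0,0,0,0,0],[0.3,0,0,0,0,0,0]], "grip_force": 5}}

```text
time: 3.67
tool_pos: [0.5455, -0.0487, 0.083]
tool_rot: [3.141, -0.0, 0.258]
contact_force: [0.1, -2.0, 1.1]
opening: 0.0396
grip_force: 5.0
```

Call:
{"api": "step_arm", "payload": {"commands": [[0.3,0,0,0,0,0,0],[0.3,0,0,0,0,0,0]]}}

```text
time: 3.83
tool_pos: [0.5455, -0.0487, 0.0829]
tool_rot: [3.141, -0.0, 0.258]
contact_force: [0.8, -1.4, 2.3]
opening: 0.04
grip_force: 5.0
```

Call:
{"api": "step_arm", "payload": {"commands": [[0.3,0,0,-0.2,0,0,0],[0.3,0,0,-0.45,0,0,0],[0.3,0,0,-0.7,0,0,0],[0.3,0,0,-0.9,0,0,0],[0.3,0,0,-1.1,0,0,0]]}}

```text
time: 4.25
tool_pos: [0.5458, -0.0486, 0.0719]
tool_rot: [3.141, -0.001, 0.258]
contact_force: [-0.7, -1.5, 6.9]
opening: 0.0398
grip_force: 5.0
```

Call:
{"api": "step_arm", "payload": {"commands": [[0.3,0,0,0,0,0,0],[0.3,0,0,0,0,0,0],[0.3,0,0,0,0,0,0]]}}

```text
time: 4.5
tool_pos: [0.5457, -0.0486, 0.0718]
tool_rot: [3.141, -0.001, 0.258]
contact_force: [1.7, -2.1, 4.4]
opening: 0.0399
grip_force: 5.0
```

Call:
{"api": "step_arm", "payload": {"commands": [[0.3,0,0,-0.05,0,0,0],[0.3,0,0,-0.05,0,0,0],[0.3,0,0,-0.05,0,0,0]]}}

```text
time: 4.75
tool_pos: [0.5457, -0.0486, 0.0714]
tool_rot: [3.141, -0.001, 0.258]
contact_force: [1.3, -3.0, 4.6]
opening: 0.0397
grip_force: 5.0
```

Call:
{"api": "step_arm", "payload": {"commands": [[0.6,0,0,0,0,0,0],[0.6,0,0,0,0,0,0],[0.6,0,0,0.5,0,0,0],[0.6,0,0,1.5,0,0,0],[0.6,0,0,3.5,0,0,0]]}}

```text
time: 5.17
tool_pos: [0.5432, -0.0479, 0.1048]
tool_rot: [-3.139, 0.005, 0.258]
contact_force: [0.9, -0.4, -0.4]
opening: 0.0547
grip_force: 0.0
```

Call:
{"api": "step_arm", "payload": {"commands": [[0.6,0,0,1,0,0,0],[0.6,0,0,1,0,0,0],[0.6,0,0,1,0,0,0]]}}

```text
time: 5.42
tool_pos: [0.5454, -0.0485, 0.1167]
tool_rot: [3.141, -0.001, 0.258]
contact_force: [-0.9, 0.1, -0.5]
opening: 0.0553
grip_force: 0.0
```

Run:
```python
from h import *
m=camera_model("wrist"); im=save("wrist","w3.png"); s=observe(); print(s["tool_pos"].round(4))
c=read_camera("scene")[:,:,::-1]; c=cv2.resize(c[215:315,215:349],(400,300),interpolation=cv2.INTER_CUBIC)
cv2.imwrite("pics/w3b.png",np.hstack([cv2.resize(im[:,:,::-1],(400,300)),c]))
```

```text
[ 0.5449 -0.0484  0.1159]
```

View pics/w3b.png

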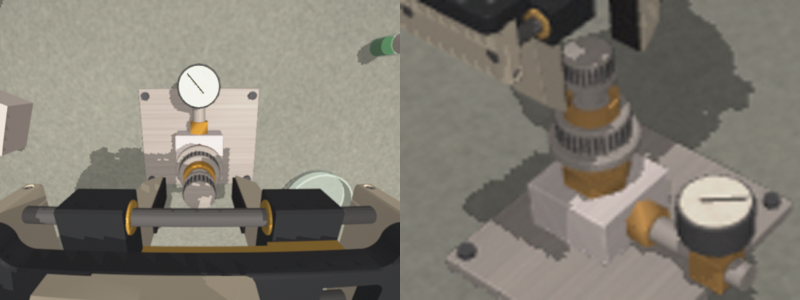

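The right crop shows the plug popped up with its stem visible above the brass mouth. I'll grip the knob here and lift it out.

Call:
{"api": "step_arm", "payload": {"commands": [[0.2,0,0,0.05,0,0,0],[0.2,0,0,0.05,0,0,0],[0.2,0,0,0.05,0,0,0],[0.2,0,0,0.05,0,0,0],[0.2,0,0,0.05,0,0,0]], "grip_force": 15}}

```text
time: 5.93
tool_pos: [0.5452, -0.0485, 0.1165]
tool_rot: [-3.141, 0.0, 0.258]
contact_force: [0.2, -0.3, 0.1]
opening: 0.0263
grip_force: 0.4
```

Call:
{"api": "step_arm", "payload": {"commands": [[0.2,0,0,0,0,0,0],[0.2,0,0,0,0,0,0],[0.2,0,0,0,0,0,0],[0.2,0,0,0.5,0,0,0],[0.2,0,0,1,0,0,0]]}}

```text
time: 6.35
tool_pos: [0.5451, -0.0485, 0.1269]
tool_rot: [-3.141, 0.001, 0.258]
contact_force: [0.3, 0.1, -0.3]
opening: 0.0253
grip_force: 15.0
```

Call:
{"api": "step_arm", "payload": {"commands": [[0.2,0,0,1,0,0,0],[0.2,0,0,3,0,0,0],[0.2,0,0,5,0,0,0],[0.2,0,0,6,0,0,0],[0.2,0,0,6,0,0,0]]}}

```text
time: 6.77
tool_pos: [0.5468, -0.0488, 0.1899]
tool_rot: [3.139, -0.005, 0.258]
contact_force: [0.8, -0.4, -0.0]
opening: 0.0254
grip_force: 15.0
```

Call:
{"api": "step_arm", "payload": {"commands": [[0.2,-0.7,-3.7,0,0,0,0],[0.2,-1.4,-7.4,0,0,0,0],[0.2,-2.1,-11.1,0,0,0,0],[0.2,-2.8,-14.9,0,0,0,0],[0.2,-3.5,-18.7,0,0,0,0]]}}

```text
time: 7.18
tool_pos: [0.5093, -0.2368, 0.1859]
tool_rot: [-3.141, 0.001, 0.258]
contact_force: [0.9, 0.5, -0.1]
opening: 0.0252
grip_force: 15.0
```

Call:
{"api": "step_arm", "payload": {"commands": [[0.2,0,0,-2,0,0,0],[0.2,0,0,-5,0,0,0],[0.2,0,0,-8,0,0,0],[0.2,0,0,-11,0,0,0],[0.2,0,0,-13,0,0,0]]}}

```text
time: 7.6
tool_pos: [0.5084, -0.2346, 0.0532]
tool_rot: [-3.138, 0.003, 0.257]
contact_force: [-0.6, 0.3, -0.9]
opening: 0.0256
grip_force: 15.0
```

Call:
{"api": "step_arm", "payload": {"commands": [[0.2,0,0,0,0,0,0],[0.2,0,0,0,0,0,0],[0.2,0,0,0,0,0,0]]}}

```text
time: 7.85
tool_pos: [0.5109, -0.2358, 0.0577]
tool_rot: [3.14, -0.001, 0.258]
contact_force: [-0.3, -0.1, -0.5]
opening: 0.0253
grip_force: 15.0
```

Run:
```python
from h import *
s=observe(); print(s["tool_pos"].round(4))
im=read_camera("scene")[:,:,::-1][240:390,80:280]
cv2.imwrite("pics/d1.png",cv2.resize(im,(600,450),interpolation=cv2.INTER_CUBIC))
```

```text
[ 0.5109 -0.2358  0.0577]
```

View pics/d1.png

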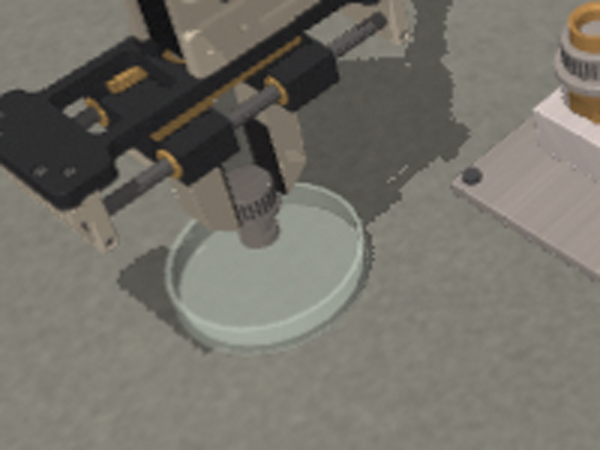

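The crop shows the plug hanging upright over the dish, with its nose at about (258,240), inside the rim. I'll lower it.

Call:
{"api": "step_arm", "payload": {"commands": [[0.2,0,0,-0.8,0,0,0],[0.2,0,0,-1.6,0,0,0],[0.2,0,0,-2.2,0,0,0],[0.2,0,0,-2.55,0,0,0],[0.2,0,0,-2.55,0,0,0]]}}

```text
time: 8.32
tool_pos: [0.5097, -0.2351, 0.0302]
tool_rot: [-3.14, 0.001, 0.258]
contact_force: [-0.1, 0.1, -0.3]
opening: 0.0253
grip_force: 15.0
```

Call:
{"api": "step_arm", "payload": {"commands": [[0.2,0,0,-0.05,0,0,0],[0.2,0,0,-0.1,0,0,0],[0.2,0,0,-0.15,0,0,0],[0.2,0,0,-0.15,0,0,0],[0.2,0,0,-0.15,0,0,0]]}}

```text
time: 8.73
tool_pos: [0.5104, -0.2355, 0.0299]
tool_rot: [3.141, -0.0, 0.258]
contact_force: [0.4, -0.4, 0.2]
opening: 0.025
grip_force: 15.0
```

Call:
{"api": "step_arm", "payload": {"commands": [[0.2,0,0,-0.05,0,0,0],[0.2,0,0,-0.1,0,0,0],[0.2,0,0,-0.1,0,0,0]]}}

```text
time: 8.98
tool_pos: [0.5106, -0.2357, 0.0294]
tool_rot: [3.141, -0.001, 0.258]
contact_force: [-0.6, 0.9, 4.2]
opening: 0.0255
grip_force: 15.0
```

Call:
{"api": "step_arm", "payload": {"commands": [[0.2,0,0,-0.05,0,0,0],[0.2,0,0,-0.05,0,0,0],[0.2,0,0,-0.05,0,0,0]]}}

```text
time: 9.23
tool_pos: [0.5106, -0.2356, 0.0294]
tool_rot: [3.141, -0.001, 0.258]
contact_force: [-2.5, 2.0, 8.4]
opening: 0.0254
grip_force: 15.0
```

Call:
{"api": "step_arm", "payload": {"commands": [[0.2,0,0,0.1,0,0,0],[0.45,0,0,0.1,0,0,0],[0.45,0,0,0.1,0,0,0],[0.45,0,0,0.1,0,0,0],[0.45,0,0,0.1,0,0,0]]}}

```text
time: 9.65
tool_pos: [0.5102, -0.2355, 0.029]
tool_rot: [-3.141, 0.0, 0.258]
contact_force: [-0.2, 0.2, 0.1]
opening: 0.0407
grip_force: 0.0
```

Call:
{"api": "step_arm", "payload": {"commands": [[0.45,0,0,1,0,0,0],[0.45,0,0,3,0,0,0],[0.45,0,0,6,0,0,0],[0.45,0,0,10,0,0,0],[0.45,0,0,14,0,0,0]]}}

```text
time: 10.07
tool_pos: [0.5096, -0.2351, 0.1709]
tool_rot: [-3.14, 0.001, 0.258]
contact_force: [2.4, -0.5, 0.2]
opening: 0.0412
grip_force: 0.0
```

Call:
{"api": "step_arm", "payload": {"commands": [[0.45,0,0,4,0,0,0],[0.45,0,0,8,0,0,0],[0.45,0,0,8,0,0,0]]}}

```text
time: 10.32
tool_pos: [0.5131, -0.2371, 0.2589]
tool_rot: [3.13, -0.011, 0.258]
contact_force: [0.1, -0.1, 1.5]
opening: 0.0415
grip_force: 0.0
```

Run:
```python
from h import *
s=observe(); print(s["tool_pos"].round(4),s["qpos"].round(3),s["tool_rot"].round(3))
im=read_camera("scene")[:,:,::-1][215:365,100:300]
im2=read_camera("top")[:,:,::-1][220:330,130:277]
cv2.imwrite("pics/d2.png",np.hstack([cv2.resize(im,(400,300)),cv2.resize(im2,(400,300),interpolation=cv2.INTER_CUBIC)]))
```

```text
[ 0.5131 -0.2371  0.2589] [-0.569  0.385  1.369 -0.     1.371  0.744] [ 3.13  -0.011  0.258]
```

View pics/d2.png

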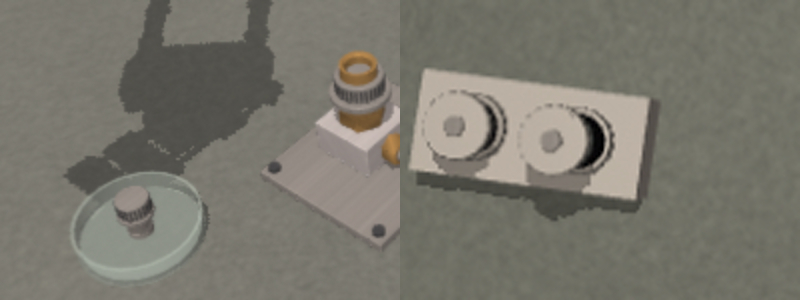

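The plug stands in the dish at (133,208) in the left crop, and the coupler is open. The rack's yaw is about -0.13. Next I move above the longer cartridge, turning to a yaw of about 1.44.

Call:
{"api": "step_arm", "payload": {"commands": [[0.85,0.1,3.1,0,0,0,0.08],[0.85,0.2,6.2,0,0,0,0.16],[0.85,0.3,9.3,0,0,0,0.24],[0.85,0.4,12.4,0,0,0,0.32],[0.85,0.4,15.4,0,0,0,0.39]]}}

```text
time: 10.83
tool_pos: [0.5132, -0.0798, 0.2477]
tool_rot: [-3.139, 0.002, 0.651]
contact_force: [-0.2, 0.2, 0.2]
opening: 0.0702
grip_force: 0.0
```

Call:
{"api": "step_arm", "payload": {"commands": [[0.85,0.1,3.1,0,0,0,0.08],[0.85,0.2,6.2,0,0,0,0.16],[0.85,0.3,9.3,0,0,0,0.24],[0.85,0.4,12.4,0,0,0,0.32],[0.85,0.4,15.4,0,0,0,0.39]]}}

```text
time: 11.25
tool_pos: [0.5172, 0.0741, 0.2477]
tool_rot: [-3.139, 0.002, 1.042]
contact_force: [-0.3, -0.1, 0.4]
opening: 0.0778
grip_force: 0.0
```

Call:
{"api": "step_arm", "payload": {"commands": [[0.85,0.1,3.1,0,0,0,0.08],[0.85,0.2,6.2,0,0,0,0.16],[0.85,0.3,9.3,0,0,0,0.24],[0.85,0.4,12.4,0,0,0,0.32],[0.85,0.5,15.3,0,0,0,0.4]]}}

```text
time: 11.67
tool_pos: [0.5222, 0.227, 0.2476]
tool_rot: [-3.139, 0.001, 1.442]
contact_force: [-0.3, -1.3, -0.4]
opening: 0.0778
grip_force: 0.0
```

Call:
{"api": "step_arm", "payload": {"commands": [[0.85,0,0,0,0,0,0],[0.85,0,0,0,0,0,0],[0.85,0,0,0,0,0,0],[0.85,0,0,0,0,0,0]]}}

```text
time: 12.0
tool_pos: [0.523, 0.2244, 0.2486]
tool_rot: [-3.14, 0.001, 1.436]
contact_force: [-0.2, 0.1, -0.1]
opening: 0.0778
grip_force: 0.0
```

Run:
```python
from h import *
m=camera_model("wrist"); im=save("wrist","w4.png"); s=observe(); print(s["tool_pos"].round(4),s["tool_rot"].round(3))
p=proj(m,[.5235,.2253,.122]); print(p,proj(m,[.5235,.2253,.127]))
u,v=p.astype(int); c=im[v-60:v+60,u-80:u+80][:,:,::-1]
c4=cv2.resize(c,None,fx=4,fy=4,interpolation=cv2.INTER_CUBIC)
g=cv2.medianBlur(cv2.cvtColor(c4,cv2.COLOR_BGR2GRAY),5)
h=cv2.HoughCircles(g,cv2.HOUGH_GRADIENT,1,20,param1=80,param2=25,minRadius=70,maxRadius=140)
if h is not None:
  for a in (h[0][:6]/4+[u-80,v-60,0]): print(a.round(1),onplane(m,a[0],a[1],.122).round(4))
cv2.imwrite("pics/w4c.png",c4)
```

```text
[0.5232 0.2243 0.2489] [-3.141e+00  1.000e-03  1.436e+00]
[318.45939101 232.4647131 ] [318.46061475 234.07789589]
[317.6 229.4  23.8] [0.5231 0.2282 0.122 ]
[316.6 223.9  28.7] [0.523  0.2333 0.122 ]
[317.1 217.9  19.7] [0.5241 0.2386 0.122 ]
[322.1 224.6  27. ] [0.5276 0.232  0.122 ]
```

View pics/w4c.png

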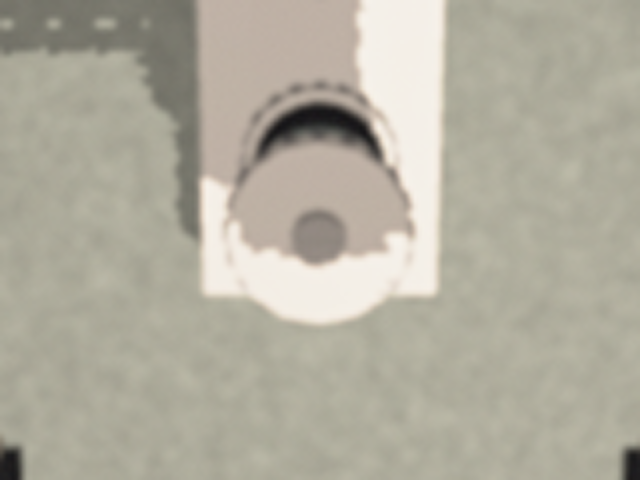

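The nipple is at about (317.8,231.3) and the cap at about (318,230.4) in the wrist picture. That puts the axis near (0.523,0.226). I'll descend and grip the tube.

Call:
{"api": "step_arm", "payload": {"commands": [[0.85,0,0.15,-3.5,0,0,0],[0.85,0,0.15,-7,0,0,0],[0.85,0,0.15,-10.5,0,0,0],[0.85,0,0.15,-13.5,0,0,0],[0.85,0,0.15,-16,0,0,0]]}}

```text
time: 12.47
tool_pos: [0.5225, 0.2256, 0.0871]
tool_rot: [-3.14, 0.001, 1.436]
contact_force: [0.4, -0.6, 0.7]
opening: 0.0781
grip_force: 0.0
```

Call:
{"api": "step_arm", "payload": {"commands": [[0.85,0,0,-1.0,0,0,0],[0.85,0,0,-2.0,0,0,0],[0.85,0,0,-2.0,0,0,0],[0.85,0,0,-2.0,0,0,0],[0.85,0,0,-2.0,0,0,0]]}}

```text
time: 12.88
tool_pos: [0.5244, 0.2272, 0.0709]
tool_rot: [3.139, -0.001, 1.438]
contact_force: [-0.2, 0.2, 0.3]
opening: 0.0781
grip_force: 0.0
```

Call:
{"api": "step_arm", "payload": {"commands": [[0.3,0,0,0,0,0,0],[0.3,0,0,0,0,0,0],[0.3,0,0,0,0,0,0],[0.3,0,0,0,0,0,0],[0.3,0,0,0,0,0,0]], "grip_force": 5}}

```text
time: 13.3
tool_pos: [0.5233, 0.2271, 0.0695]
tool_rot: [3.141, -0.0, 1.438]
contact_force: [-0.0, -1.1, -0.2]
opening: 0.0493
grip_force: 0.0
```

Call:
{"api": "step_arm", "payload": {"commands": [[0.3,0,0,0,0,0,0],[0.3,0,0,0,0,0,0],[0.3,0,0,0,0,0,0]]}}

```text
time: 13.55
tool_pos: [0.5232, 0.227, 0.0693]
tool_rot: [-3.141, 0.0, 1.438]
contact_force: [-0.1, -0.7, 0.6]
opening: 0.0413
grip_force: 5.0
```

Call:
{"api": "step_arm", "payload": {"commands": [[0.25,0,0,0,0,0,0],[0.25,0,0,0,0,0,0],[0.25,0,0,0,0,0,0],[0.25,0,0,0,0,0,0],[0.25,0,0,0,0,0,0]], "grip_force": 5}}

```text
time: 13.97
tool_pos: [0.5232, 0.227, 0.0693]
tool_rot: [3.142, 0.0, 1.438]
contact_force: [-0.9, 1.1, 2.0]
opening: 0.0414
grip_force: 5.0
```

Opening of 41.4 mm means the fingers touch the upper cap (42 mm) rather than the tube. I'll open, go 4.5 mm lower and grip again.

Call:
{"api": "step_arm", "payload": {"commands": [[0.6,0,0,0,0,0,0],[0.6,0,0,0,0,0,0],[0.6,0,-0.1,-0.2,0,0,0],[0.6,0,-0.1,-0.45,0,0,0],[0.6,0,-0.1,-0.45,0,0,0]]}}

```text
time: 14.38
tool_pos: [0.5229, 0.2258, 0.0641]
tool_rot: [-3.141, 0.0, 1.438]
contact_force: [-0.4, 0.3, 0.2]
opening: 0.055
grip_force: 0.0
```

Call:
{"api": "step_arm", "payload": {"commands": [[0.25,0,0,0,0,0,0],[0.25,0,0,0,0,0,0],[0.25,0,0,0,0,0,0],[0.25,0,0,0,0,0,0],[0.25,0,0,0,0,0,0]], "grip_force": 5}}

```text
time: 14.8
tool_pos: [0.523, 0.226, 0.0645]
tool_rot: [-3.141, 0.0, 1.438]
contact_force: [-0.2, 1.3, -1.4]
opening: 0.0373
grip_force: 8.7
```

Call:
{"api": "step_arm", "payload": {"commands": [[0.25,0,0,0,0,0,0],[0.25,0,0,0,0,0,0]]}}

```text
time: 14.97
tool_pos: [0.5231, 0.226, 0.0646]
tool_rot: [-3.141, 0.0, 1.438]
contact_force: [-0.4, 0.7, -2.3]
opening: 0.0372
grip_force: 8.7
```

Call:
{"api": "step_arm", "payload": {"commands": [[0.5,0,0,0,0,0,0],[0.5,0,0,0,0,0,0],[0.5,0,0,-0.15,0,0,0],[0.5,0,0,-0.15,0,0,0],[0.5,0,0,-0.15,0,0,0]]}}

```text
time: 15.38
tool_pos: [0.5235, 0.2261, 0.0634]
tool_rot: [3.141, -0.0, 1.438]
contact_force: [0.0, 0.6, 0.7]
opening: 0.046
grip_force: 0.0
```

Call:
{"api": "step_arm", "payload": {"commands": [[0.25,0,0,0,0,0,0],[0.25,0,0,0,0,0,0],[0.25,0,0,0,0,0,0],[0.25,0,0,0,0,0,0],[0.25,0,0,0,0,0,0]], "grip_force": 8}}

```text
time: 15.8
tool_pos: [0.5235, 0.2261, 0.0635]
tool_rot: [3.141, -0.0, 1.438]
contact_force: [1.0, 0.1, 2.4]
opening: 0.0372
grip_force: 8.0
```

Call:
{"api": "step_arm", "payload": {"commands": [[0.25,0,0,0,0,0,0],[0.25,0,0,0,0,0,0],[0.25,0,0,0,0,0,0]]}}

```text
time: 16.05
tool_pos: [0.5235, 0.2261, 0.0635]
tool_rot: [3.141, -0.0, 1.438]
contact_force: [1.3, -0.1, 1.9]
opening: 0.0369
grip_force: 8.0
```

Call:
{"api": "step_arm", "payload": {"commands": [[0.25,0,0,0,0,0,0],[0.25,0,0,0,0,0,0],[0.25,0,0,0,0,0,0]], "grip_force": 30}}

```text
time: 16.3
tool_pos: [0.5235, 0.2261, 0.0634]
tool_rot: [3.141, -0.0, 1.438]
contact_force: [0.4, -0.4, 2.5]
opening: 0.0365
grip_force: 30.0
```

Call:
{"api": "step_arm", "payload": {"commands": [[0.25,0,0,0.4,0,0,0],[0.25,0,0,1,0,0,0],[0.25,0,0,2,0,0,0],[0.25,0,0,2,0,0,0],[0.25,0,0,2,0,0,0]]}}

```text
time: 16.72
tool_pos: [0.5236, 0.2261, 0.0841]
tool_rot: [3.14, -0.001, 1.438]
contact_force: [-0.3, -0.2, -2.5]
opening: 0.0366
grip_force: 30.0
```

Call:
{"api": "step_arm", "payload": {"commands": [[0.25,0,0,2,0,0,0],[0.25,0,0,4,0,0,0],[0.25,0,0,7,0,0,0],[0.25,0,0,10,0,0,0],[0.25,0,0,12,0,0,0]]}}

```text
time: 17.13
tool_pos: [0.5237, 0.2262, 0.2059]
tool_rot: [3.139, -0.001, 1.438]
contact_force: [0.8, 0.8, -1.6]
opening: 0.0364
grip_force: 30.0
```

Call:
{"api": "step_arm", "payload": {"commands": [[0.25,0,0,1,0,0,0],[0.25,0,0,1,0,0,0],[0.25,0,0,1,0,0,0]]}}

```text
time: 17.38
tool_pos: [0.5228, 0.2259, 0.2124]
tool_rot: [-3.141, 0.0, 1.438]
contact_force: [-0.5, 0.1, -2.0]
opening: 0.0365
grip_force: 30.0
```

The cartridge is held, weighs about 2 N, and its cap underside is 21.4 mm below the TCP. I'll carry it over to the coupler.

Call:
{"api": "step_arm", "payload": {"commands": [[0.25,0.3,-3.4,0,0,0,0],[0.25,0.6,-6.8,0,0,0,0],[0.25,0.9,-10.2,0,0,0,0],[0.25,1.1,-13.6,0,0,0,0],[0.25,1.1,-17,0,0,0,0]]}}

```text
time: 17.8
tool_pos: [0.5332, 0.0545, 0.2108]
tool_rot: [-3.138, 0.0, 1.438]
contact_force: [1.2, 0.4, -1.6]
opening: 0.037
grip_force: 30.0
```

Call:
{"api": "step_arm", "payload": {"commands": [[0.25,0.4,-3.5,0,0,0,0],[0.25,0.8,-7,0,0,0,0],[0.25,1.1,-10,0,0,0,0],[0.25,1.1,-10.5,0,0,0,0],[0.25,1.1,-10.5,0,0,0,0]]}}

```text
time: 18.22
tool_pos: [0.5443, -0.0507, 0.2109]
tool_rot: [-3.138, -0.0, 1.434]
contact_force: [-0.9, 0.5, -3.4]
opening: 0.0365
grip_force: 30.0
```

Call:
{"api": "step_arm", "payload": {"commands": [[0.25,0,0,-1,0,0,0],[0.25,0,0,-2,0,0,0],[0.25,0,0,-2,0,0,0],[0.25,0,0,-2,0,0,0]]}}

```text
time: 18.55
tool_pos: [0.5444, -0.0476, 0.1918]
tool_rot: [-3.139, -0.0, 1.44]
contact_force: [-0.2, 0.4, -2.1]
opening: 0.0362
grip_force: 30.0
```

Run:
```python
from h import *
s=observe(); print(s["tool_pos"].round(4),s["tool_rot"].round(3))
m=camera_model("scene"); im=save("scene","s5.png")
t=s["tool_pos"]
for z in (.1,): print("mouth proj",[proj(m,[x,-.0487,z]).round(1).tolist() for x in(.5437,.5457)])
print("cap proj",proj(m,[t[0],t[1],t[2]-.0214]).round(1), "nose -30",proj(m,[t[0],t[1],t[2]-.0514]).round(1))
u,v=280,245
c=im[v-75:v+45,u-60:u+60][:,:,::-1]
cv2.imwrite("pics/s5c.png",cv2.resize(c,(600,600),interpolation=cv2.INTER_CUBIC))
```

```text
[ 0.5444 -0.0476  0.1918] [-3.139 -0.     1.44 ]
mouth proj [[278.4, 246.2], [279.1, 246.9]]
cap proj [276.  209.8] nose -30 [277.4 225.9]
```

View pics/s5c.png

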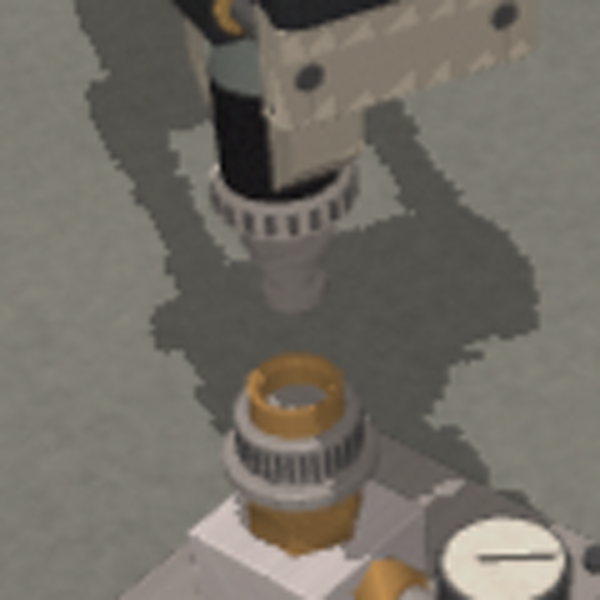

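The scene crop shows the nose at about (294,295), slightly left of the mouth centre at (296,385), with the plug stem upright. The target is TCP ≈ (0.5457,-0.050). I'll lower to just above the mouth and let it settle.

Call:
{"api": "step_arm", "payload": {"commands": [[0.25,0.1,-0.1,-1,0,0,0],[0.25,0.1,-0.1,-2,0,0,0],[0.25,0.1,-0.1,-2.5,0,0,0],[0.25,0.1,-0.1,-2.5,0,0,0],[0.25,0.1,-0.1,-2.5,0,0,0]], "grip_force": 40}}

```text
time: 19.02
tool_pos: [0.546, -0.0499, 0.1677]
tool_rot: [-3.141, -0.0, 1.438]
contact_force: [0.3, -0.5, -2.0]
opening: 0.0363
grip_force: 40.0
```

Call:
{"api": "step_arm", "payload": {"commands": [[0.25,0,0,0,0,0,0],[0.25,0,0,0,0,0,0],[0.25,0,0,0,0,0,0],[0.25,0,0,0,0,0,0]]}}

```text
time: 19.35
tool_pos: [0.5464, -0.0501, 0.1686]
tool_rot: [3.141, 0.0, 1.438]
contact_force: [-0.0, -0.6, -1.9]
opening: 0.0363
grip_force: 40.0
```

Call:
{"api": "step_arm", "payload": {"commands": [[0.25,-0.05,0,-0.3,0,0,0],[0.25,-0.05,0,-0.6,0,0,0],[0.25,-0.05,0,-0.9,0,0,0],[0.25,-0.05,0,-1.2,0,0,0],[0.25,-0.05,0,-1.2,0,0,0]]}}

```text
time: 19.77
tool_pos: [0.5453, -0.0499, 0.1553]
tool_rot: [-3.14, -0.0, 1.438]
contact_force: [-0.5, -0.4, -2.6]
opening: 0.0361
grip_force: 40.0
```

Call:
{"api": "step_arm", "payload": {"commands": [[0.25,0,0,-0.1,0,0,0],[0.25,0,0,-0.2,0,0,0],[0.25,0,0,-0.3,0,0,0],[0.25,0,0,-0.4,0,0,0],[0.25,0,0,-0.4,0,0,0]]}}

```text
time: 20.18
tool_pos: [0.5457, -0.05, 0.1538]
tool_rot: [3.141, 0.0, 1.438]
contact_force: [-4.7, 0.3, 10.4]
opening: 0.0364
grip_force: 40.0
```

Side force of -4.7 N in x: the nose rides the bevel on the +x side. I'll back up a little and shift -x.

Call:
{"api": "step_arm", "payload": {"commands": [[0.25,0,0,0.2,0,0,0],[0.25,-0.12,0,0.2,0,0,0],[0.25,-0.12,0,0.2,0,0,0],[0.25,-0.12,0,0.1,0,0,0],[0.25,-0.12,0,0.0,0,0,0]]}}

```text
time: 20.6
tool_pos: [0.5444, -0.05, 0.1519]
tool_rot: [-3.141, -0.0, 1.438]
contact_force: [-0.7, 0.1, -2.1]
opening: 0.0363
grip_force: 40.0
```

Call:
{"api": "step_arm", "payload": {"commands": [[0.25,0,0,0,0,0,0],[0.25,0,0,0,0,0,0]]}}

```text
time: 20.77
tool_pos: [0.5444, -0.0499, 0.1518]
tool_rot: [-3.141, -0.0, 1.438]
contact_force: [-1.5, 0.2, -2.9]
opening: 0.0358
grip_force: 40.0
```

It's in the lead-in without contact force. I'll keep going down.

Call:
{"api": "step_arm", "payload": {"commands": [[0.25,0,0,-0.1,0,0,0],[0.25,0,0,-0.2,0,0,0],[0.25,0,0,-0.3,0,0,0],[0.25,0,0,-0.3,0,0,0],[0.25,0,0,-0.3,0,0,0]]}}

```text
time: 21.18
tool_pos: [0.5444, -0.0499, 0.149]
tool_rot: [-3.141, -0.0, 1.438]
contact_force: [-0.7, -1.0, -2.6]
opening: 0.0365
grip_force: 40.0
```

Call:
{"api": "step_arm", "payload": {"commands": [[0.25,0,0,-0.1,0,0,0],[0.25,0,0,-0.2,0,0,0],[0.25,0,0,-0.3,0,0,0],[0.25,0,0,-0.3,0,0,0],[0.25,0,0,-0.3,0,0,0]]}}

```text
time: 21.6
tool_pos: [0.5446, -0.05, 0.147]
tool_rot: [3.141, 0.0, 1.438]
contact_force: [-4.1, 0.7, 5.6]
opening: 0.0362
grip_force: 40.0
```

Call:
{"api": "step_arm", "payload": {"commands": [[0.25,0,0,-0.1,0,0,0],[0.25,0,0,-0.2,0,0,0],[0.25,0,0,-0.2,0,0,0],[0.25,0,0,-0.2,0,0,0]]}}

```text
time: 21.93
tool_pos: [0.5446, -0.05, 0.1449]
tool_rot: [3.141, 0.0, 1.438]
contact_force: [-2.9, 0.6, 6.0]
opening: 0.0364
grip_force: 40.0
```

The valve spring is engaged at about 8 N. I'll ease -x a bit and continue.

Call:
{"api": "step_arm", "payload": {"commands": [[0.25,-0.06,0,-0.1,0,0,0],[0.25,-0.06,0,-0.2,0,0,0],[0.25,-0.06,0,-0.3,0,0,0],[0.25,-0.06,0,-0.3,0,0,0]]}}

```text
time: 22.27
tool_pos: [0.5443, -0.05, 0.142]
tool_rot: [3.14, 0.0, 1.438]
contact_force: [-2.3, 0.8, 4.5]
opening: 0.0364
grip_force: 40.0
```

Call:
{"api": "step_arm", "payload": {"commands": [[0.25,0,0,-0.1,0,0,0],[0.25,0,0,-0.2,0,0,0],[0.25,0,0,-0.2,0,0,0],[0.25,0,0,-0.2,0,0,0]]}}

```text
time: 22.6
tool_pos: [0.5444, -0.05, 0.14]
tool_rot: [3.14, 0.0, 1.438]
contact_force: [-2.3, 0.0, 4.3]
opening: 0.0366
grip_force: 40.0
```

Call:
{"api": "step_arm", "payload": {"commands": [[0.25,0,0,-0.05,0,0,0],[0.25,0,0,-0.1,0,0,0],[0.25,0,0,-0.15,0,0,0],[0.25,0,0,-0.15,0,0,0]]}}

```text
time: 22.93
tool_pos: [0.5444, -0.05, 0.1384]
tool_rot: [3.14, 0.0, 1.438]
contact_force: [-2.4, 0.9, 4.5]
opening: 0.0363
grip_force: 40.0
```

Call:
{"api": "step_arm", "payload": {"commands": [[0.25,0,0,-0.05,0,0,0],[0.25,0,0,-0.1,0,0,0],[0.25,0,0,-0.1,0,0,0]]}}

```text
time: 23.18
tool_pos: [0.5445, -0.05, 0.1375]
tool_rot: [3.14, 0.0, 1.438]
contact_force: [-2.7, 1.0, 6.3]
opening: 0.0364
grip_force: 40.0
```

Call:
{"api": "step_arm", "payload": {"commands": [[0.25,0,0,-0.05,0,0,0],[0.25,0,0,-0.1,0,0,0],[0.25,0,0,-0.1,0,0,0]]}}

```text
time: 23.43
tool_pos: [0.5445, -0.05, 0.1369]
tool_rot: [3.14, 0.0, 1.438]
contact_force: [-3.1, 1.0, 10.5]
opening: 0.0364
grip_force: 40.0
```

```bash
cat > sl.py <<'E'
from h import *
save("scene","s_now.png")
for n in("scene0","s5","s_now"):
    im=cv2.imread(f"pics/{n}.png"); h=cv2.cvtColor(im,cv2.COLOR_BGR2HSV)
    b=(h[:,:,1]>120)&(h[:,:,0]>8)&(h[:,:,0]<28)
    print(n,"brass rows:",[r for r in range(235,285) if b[r,272:288].sum()>6], "count below knurl",b[255:283,262:292].sum(),"above",b[236:258,262:292].sum())
E
python3 sl.py
```

```text
scene0 brass rows: [252, 253, 254, 270, 271, 272, 273, 274, 275, 276, 277, 278, 279] count below knurl 189 above 54
s5 brass rows: [241, 242, 243, 244, 245, 246, 247, 251, 252, 253, 254, 255, 256, 272, 273, 274, 275, 276, 277, 278, 279] count below knurl 169 above 204
s_now brass rows: [253, 254, 270, 271, 272, 273, 274, 275, 276, 277, 278, 279] count below knurl 188 above 43
```

The sleeve has sprung forward: the brass below it starts at row 270, as in the first picture, against 272 when open. The plug is firm at about 12 N. I'll unload, release and withdraw.

Call:
{"api": "step_arm", "payload": {"commands": [[0.25,0,0,0.06,0,0,0],[0.25,-0.05,0,0.06,0,0,0],[0.85,-0.05,0,0.06,0,0,0],[0.85,-0.05,0,0.06,0,0,0],[0.85,-0.05,0,0.06,0,0,0]]}}

```text
time: 23.9
tool_pos: [0.5437, -0.0501, 0.1361]
tool_rot: [3.141, 0.0, 1.438]
contact_force: [-0.1, -0.0, -0.8]
opening: 0.0519
grip_force: 0.0
```

Call:
{"api": "step_arm", "payload": {"commands": [[0.85,0,0,0,0,0,0],[0.85,0,0,0,0,0,0],[0.85,0,0,0,0,0,0],[0.85,0,0,0,0,0,0],[0.85,0,0,0,0,0,0]]}}

```text
time: 24.32
tool_pos: [0.5435, -0.05, 0.1363]
tool_rot: [3.142, 0.0, 1.438]
contact_force: [-0.6, -1.1, -0.1]
opening: 0.0778
grip_force: 0.0
```

Call:
{"api": "step_arm", "payload": {"commands": [[0.85,0,0,1,0,0,0],[0.85,0,0,3,0,0,0],[0.85,0,0,6,0,0,0],[0.85,0,0,9,0,0,0],[0.85,0,0,12,0,0,0]]}}

```text
time: 24.73
tool_pos: [0.5432, -0.0499, 0.2585]
tool_rot: [3.141, 0.0, 1.438]
contact_force: [-0.1, -0.9, -0.4]
opening: 0.0783
grip_force: 0.0
```

Call:
{"api": "step_arm", "payload": {"commands": [[0.85,0,0,0,0,0,0],[0.85,0,0,0,0,0,0],[0.85,0,0,0,0,0,0],[0.85,0,0,0,0,0,0],[0.85,0,0,0,0,0,0]]}}

```text
time: 25.15
tool_pos: [0.5429, -0.0499, 0.2551]
tool_rot: [-3.139, -0.0, 1.438]
contact_force: [0.3, 0.4, -0.2]
opening: 0.0779
grip_force: 0.0
```

```bash
python3 sl.py
python3 - <<'E'
from h import *
im=cv2.imread("pics/s_now.png"); g=im.max(2)
# cartridge: black tube and cap edges by row
for r in range(195,252,6):
    row=im[r,255:310].max(1); print(r,"".join("#" if x<45 else "+" if x>150 else "." for x in row))
E
```

```text
scene0 brass rows: [252, 253, 254, 270, 271, 272, 273, 274, 275, 276, 277, 278, 279] count below knurl 189 above 54
s5 brass rows: [241, 242, 243, 244, 245, 246, 247, 251, 252, 253, 254, 255, 256, 272, 273, 274, 275, 276, 277, 278, 279] count below knurl 169 above 204
s_now brass rows: [252, 253, 254, 270, 271, 272, 273, 274, 275, 276, 277, 278, 279] count below knurl 189 above 54
195 ......+++++++..........................................
201 .......++++++..........................................
207 ..............+........................................
213 .......................................................
219 ..........##................#####......................
225 ..........########################.....................
231 ...........#######################.....................
237 ...........++.#################........................
243 ..................+...+................................
249 .......................................................
```

```bash
python3 -c "
from cell import *
print(hand_in())"
```

```text
the job is handed in; nothing more can be done
None
```

I put the blanking plug in the dish and pushed the longer cartridge home at about 12 N. The sleeve is fully forward in the camera image, the cartridge stands upright, and the job was handed in at about 25 s with no verdict shown.

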